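# Brush out a brass trap cup

## Task

Take the bottle brush off its forked stand and scrub the inside of the tall brass trap cup: three full strokes, each down to the cup's floor, with the brush drawn up so that its tip comes nearly to the rim between them. Leave the cup standing where it is, then hang the brush back upright in the fork of its stand by its collar, and let go. Do not push the other fittings and tools about.

Things in the scene. Friction and masses are not known exactly. Their poses are not given: they have to be found in the camera images.
- brush: Bottle brush, 200 mm long, 0.14 kg, hanging head down. Origin: centre of the head's lower tip; z runs up the handle. From the tip: white bristle head 0-65 mm, 60 mm across (bristles soft, no resistance; their stiff core 36 mm across); steel stem 65-108 mm, 10 mm across; black collar 108-114 mm, 32 mm across; round wooden handle 114-200 mm, 22 mm across.
- brush_grip (a point): Middle of the brush's round handle, on its axis, 160 mm above the tip: grip here from above, at any yaw. The brush's axis is this point's z.
- cup: The tall brass trap cup, loose, standing open end up, about 0.7 kg: 100 mm high, 74 mm across outside, 66 mm bore, closed floor 12 mm above its underside, threads below the rim, hexagonal foot (97 mm across corners, 10 mm high). The only deep one with a floor. Origin: centre of the underside; z up through the bore.
- stand_seat (a point): Seat in the fork of the brush stand: between the tines, level with their top face, 139 mm above the counter. Here the hanging brush's axis goes, collar underside on the tines (tip 108 mm below). z up; x points from the slot's open end (on the robot's side) to its closed end: the brush leaves level along -x and returns along +x.
- stand: Fixed steel stand, seat above its origin at counter level, axes as the seat's. Slot 18 mm wide (stem passes, collar and head do not), closed 12 mm behind the seat. Tines 14 mm wide end 29 mm before it, with lips 4 mm high that hold the collar: raise the brush 8 mm or more to pass. Post, 18 mm thick, 60 mm behind; nothing above 143 mm; foot plate 10 mm thick.
- sleeve: Bystander: brass sleeve open at both ends, no floor, standing upright, 60 mm high, 74 mm across. Origin: centre of underside.
- cap: Bystander: shallow brass cap with floor, open end up, 34 mm high, 86 mm across (hexagonal foot 106 mm). Origin: centre of underside.
- valve: Bystander: brass ball valve with a lever, 92 mm long along y, 40 mm wide, lever top 54 mm high, lever reaching to y = +79 mm. Origin: underside below its middle.
- elbow: Bystander: lying brass bend, 36 mm thick, about 118 x 96 mm. Origin: at counter level.
- wrench: Bystander: flat steel wrench, 180 mm along x, 8 mm high. Origin: centre of underside.
- tape: Bystander: white spool of thread tape, 64 mm across, 20 mm high. Origin: centre of underside.
Mind the look-alikes: they are no part of the job. Of the things that look like the stand, take the one that is farthest to the robot's right at the start.

How it is judged:
On the way, in this order (a step that is already met when the one before it is completed fails the run):
1. first stroke: brush tip within 18 mm of the cup's floor, in the bore (horizontal distance between brush and cup below 0.018 m and angle between brush's own z axis and vertical below 0.25 rad and z of brush in the frame of cup between 0.005 and 0.03 m), for 0.04 s.
2. brush drawn up, tip at least 53 mm above the floor (horizontal distance between brush and cup below 0.018 m and angle between brush's own z axis and vertical below 0.25 rad and z of brush in the frame of cup between 0.065 and 0.105 m), for 0.04 s.
3. second stroke down to within 18 mm of the floor (all of step 1), for 0.04 s.
4. drawn up again, tip at least 53 mm above the floor (all of step 2), for 0.04 s.
5. third stroke down to within 18 mm of the floor (all of step 3), for 0.04 s.
At the end, for the whole second after the job is handed in: The brush hangs still in the fork, released: its axis within 14 mm along and 9 mm across the slot of the seat point, its tip 104 to 113 mm below it, within 0.12 rad of upright. The cup is at rest, upright within 0.05 rad and within 30 mm of where it started (x of brush in the frame of stand_seat between -0.014 and 0.014 m and y of brush in the frame of stand_seat between -0.009 and 0.009 m and z of brush in the frame of stand_seat between -0.113 and -0.104 m and angle between brush's own z axis and vertical below 0.12 rad and linear speed of brush below 0.05 m/s and angle between cup's own z axis and vertical below 0.05 rad and distance of cup from where it was at the start of the episode below 0.03 m and linear speed of cup below 0.02 m/s and contact force between the fingers and brush below 0.05 N); the robot touches nothing.
It fails at once if the cup is tipped more than 0.3 rad or shifted more than 30 mm (angle between cup's own z axis and vertical above 0.3 rad or distance of cup from where it was at the start of the episode above 0.03 m).
It fails at once if another fitting or tool is pushed more than 30 mm (distance of any of sleeve, cap, valve, elbow, wrench, tape from where it was at the start of the episode above 0.03 m).
It also fails if it takes over 58 s, if anything falls off the work surface, if the arm or the gripper's body presses on something with over 40 N, if the wrist force passes 120 N, or if a joint passes its speed limit or range.

## Robot

A 6-joint arm with a two-finger parallel gripper is mounted at the origin on the work surface. World frame = base frame: x ahead of the robot, y to its left, z up, the work surface at z = 0. Lengths are in m, angles in rad, forces in N, time in s.
With the tool pointing down it reaches from about 0.275 to 0.875 m from the base axis. Payload 12.5 kg.
Tool frame: the origin (TCP) lies on the centre line of the jaws, within the pads' length; the fingertips stand r.finger_overhang ahead of it and the grasp point (between the pads) lies 3 mm ahead of it (r.finger_overhang is the distance from the TCP to the fingertips, in m); z points along the fingers, y is the line along which they close (so a half turn about z gives the same grasp; the last joint's range is limited). The gripper opens to 85 mm and grips with 20 to 120 N. Pads are 22 mm wide; open, the fingers measure 114 mm over their backs; the gripper's body (76 mm by 85 mm) begins 54 mm behind the grasp point. The pads swing forward as they close: fully open they stand 13 mm farther back than shut.
Start: joints at [1.073, 0.351, 1.652, -0, 1.139, -0.085], TCP at [0.221, 0.504, 0.253] pointing down, gripper open.
Joint ranges: [-2.75, 2.75], [-0.79, 2.1], [0.01, 2.65], [-1.57, 4.71], [0.07, 3.14], [-2.87, 2.87]. Speed limits (rad/s): [2.22, 2.22, 2.79, 3.14, 3.14, 3.14].

## Interface

Orientations are given as a unit quaternion [x, y, z, w].
In Python, from cell import r, optics gives the robot as it stands. The module is installed in compiled form; this text tells all that it offers. Calls block until the motion is done:
- r.move_to(position, orientation): joint-space move of the TCP to a pose.
- r.move_linear(position, rot=None, vel=0.15): straight line of the TCP; rot=None keeps the orientation; vel is the mean speed in m/s.
- r.set_joints(angles): joint-space move.
- r.set_gripper(opening, squeeze=None): opening from 0.0 (shut) to 1.0 (fully open); squeeze is the grip in N (None keeps the last); returns when the fingers have stopped.
- r.sleep(seconds).
- r.inverse_kinematics(position, orientation): joint angles nearest the present ones, or None.
- optics.get_image(name): name is "scene" or "side" or "wrist"; returns a dict with "pixels" (420x560x3 uint8, red, green, blue), "depth" (420x560 float32, m along the optical axis (not along the pixel's ray), 0 where there is no reading), "fx", "fy", "cx", "cy" (pixels), "D" ([k1, k2, p1, p2, k3] as OpenCV has them; the pictures are not rectified), "camera_from_world" (4x4, takes a point from world to camera coordinates); the wrist camera has in their place "mount" (4x4, takes a point from camera to tool coordinates, whose origin is the TCP and whose axes are the flange's). Camera axes: x right, y down, z forward; pixel columns grow to the right and rows downward; lengths in m; the calibration is good to about 2 mm. A picture is of the moment at which its call begins: read the wrist's pose just before it.
A pose or a line that the arm cannot do raises r.PlanningError and nothing moves.
- r.hand_in(): hands the job in; it is judged then, once.
Readings, each from a call of its own:
- r.current_t(): time.
- r.current_q(): joint angles.
- r.current_qvel(): joint speeds.
- r.current_effort(): joint torques, N m.
- r.current_tool_pos(): TCP position.
- r.current_ee_rot(): TCP orientation.
- r.current_contact_force(): force on the tool from outside, world axes, zero at the start.
- r.current_torque(): the same for the moment, N m.
- r.current_opening(): opening from 0.0 (shut) to 1.0 (fully open).
- r.current_finger_force(): force on a finger pad.
Only numpy, scipy, OpenCV 4.12 (cv2) and the standard library are available. Lean on these libraries where they do the work, as an engineer would, in place of code of your own. Each camera call takes 0.05 s, during which the arm holds its last target. There are 200 camera calls.

## Working session

There is one attempt and no reset: what is moved stays moved. The work goes in short steps, each a Python script; the robot and the scene stay as the last script left them, time stands still between calls to the robot, and variables do not carry over. Pictures are saved under pics/ and viewed, at most 10 in all, crops included, and the job is handed in when it is done.

```bash
mkdir -p pics
cat > h.py <<'E'
import numpy as np, cv2
from cell import r, optics
from scipy.spatial.transform import Rotation as R
def get(n):
    p=np.array(r.current_tool_pos());q=np.array(r.current_ee_rot())
    im=optics.get_image(n)
    im['K']=np.array([[im['fx'],0,im['cx']],[0,im['fy'],im['cy']],[0,0,1]])
    if n=='wrist':
        T=np.eye(4);T[:3,:3]=R.from_quat(q).as_matrix();T[:3,3]=p
        im['T']=T@np.array(im['mount'])
    else: im['T']=np.linalg.inv(np.array(im['camera_from_world']))
    return im
def rays(im,uv):
    n=cv2.undistortPoints(np.array(uv,float).reshape(-1,1,2),im['K'],np.array(im['D'],float)).reshape(-1,2)
    return np.c_[n,np.ones(len(n))]
def onplane(im,uv,z):
    d=rays(im,uv)@im['T'][:3,:3].T; o=im['T'][:3,3]
    return o+d*((z-o[2])/d[:,2])[:,None]
def bydepth(im,uv):
    uv=np.array(uv,int).reshape(-1,2); z=im['depth'][uv[:,1],uv[:,0]]
    return (rays(im,uv)*z[:,None])@im['T'][:3,:3].T+im['T'][:3,3]
def save(im,name): cv2.imwrite('pics/'+name,im['pixels'][:,:,::-1])
E
python3 - <<'E'
from h import *
import pickle
for n in ('scene','side','wrist'):
    im=get(n); save(im,n+'.png'); pickle.dump(im,open(n+'.pkl','wb')); print(n,im['T'].round(3).tolist())
print(r.current_t(),r.finger_overhang,r.current_ee_rot())
E
```

```text
scene [[0.734, 0.441, -0.517, 1.029], [0.679, -0.489, 0.547, -0.497], [-0.012, -0.752, -0.659, 0.756], [0.0, 0.0, 0.0, 1.0]]
side [[0.963, -0.145, 0.227, 0.199], [-0.269, -0.523, 0.809, -1.146], [0.001, -0.84, -0.543, 0.934], [0.0, 0.0, 0.0, 1.0]]
wrist [[0.402, 0.875, 0.269, 0.151], [0.916, -0.384, -0.119, 0.533], [-0.001, 0.294, -0.956, 0.372], [0.0, 0.0, 0.0, 1.0]]
0.15 0.022 [ 2.04953051e-01  9.78771726e-01 -3.75379585e-04 -1.17172499e-04]
```

View pics/scene.png

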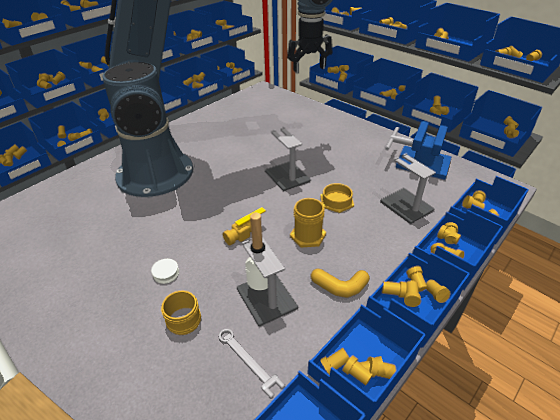

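View pics/side.png

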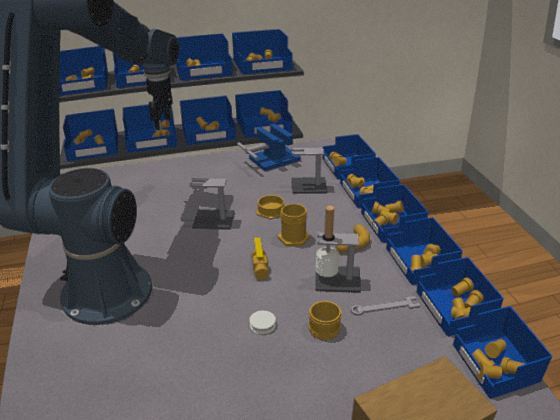

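The scene view shows the brush, with its handle at about (257,232), in the front stand at (264,262). The tall cup is at (308,220). The side view shows the handle at (329,222) and the cup at (293,222). The other two stands (scene (288,145) and (408,165)) are further left and empty, so this stand is the right one. Next I'll measure rough positions.

```bash
cat > m.py <<'E'
from h import *
import pickle
S={n:pickle.load(open(n+'.pkl','rb')) for n in('scene','side')}
def tri(a,b):
    o=[];d=[]
    for n,uv in(('scene',a),('side',b)):
        im=S[n];v=rays(im,[uv])[0]@im['T'][:3,:3].T;d.append(v/np.linalg.norm(v));o.append(im['T'][:3,3])
    A=sum(np.eye(3)-np.outer(v,v) for v in d);B=sum((np.eye(3)-np.outer(v,v))@p for v,p in zip(d,o))
    x=np.linalg.solve(A,B);return x, [np.linalg.norm(np.cross(v,x-p)) for v,p in zip(d,o)]
print('handle top',tri((257,214),(329,207)))
print('cup rim',tri((308.5,207),(293,212)))
vv,uu=np.mgrid[0:420,0:560]
for n,im in S.items():
    P=bydepth(im,np.c_[uu.ravel(),vv.ravel()]); ok=im['depth'].ravel()>0
    hsv=cv2.cvtColor(im['pixels'],cv2.COLOR_RGB2HSV).reshape(-1,3)
    h,bh=tri((257,214),(329,207))[0],0
    near=np.hypot(P[:,0]-h[0],P[:,1]-h[1])
    m=ok&(near<.03)&(P[:,2]>.15)&(P[:,2]<.26); Q=P[m]; print(n,'handle',m.sum(),Q.mean(0).round(3),Q.min(0).round(3),Q.max(0).round(3))
    m=ok&(near<.12)&(abs(P[:,2]-.139)<.006)&(hsv[:,1]<60); Q=P[m]
    rc=cv2.minAreaRect(Q[:,:2].astype(np.float32)*1000); print(n,'plate',m.sum(),Q.mean(0).round(3),rc,cv2.boxPoints(rc).round())
    c=tri((308.5,207),(293,212))[0]; nc=np.hypot(P[:,0]-c[0],P[:,1]-c[1])
    m=ok&(nc<.06)&(P[:,2]>.092)&(P[:,2]<.11); Q=P[m]; 
    A=np.c_[2*Q[:,:2],np.ones(len(Q))];s=np.linalg.lstsq(A,(Q[:,:2]**2).sum(1),rcond=None)[0]
    print(n,'cup',m.sum(),s[:2].round(4),np.sqrt(s[2]+s[0]**2+s[1]**2).round(4),Q[:,2].max())
E
python3 m.py
```

```text
handle top (array([ 0.58590495, -0.09508832,  0.22889153]), [np.float64(0.00035381650487222), np.float64(0.000353816504872099)])
cup rim (array([0.55078675, 0.11184348, 0.09333674]), [np.float64(0.0019377070111635676), np.float64(0.0019377070111635272)])
scene handle 363 [ 0.591 -0.106  0.198] [ 0.576 -0.113  0.15 ] [ 0.598 -0.092  0.232]
scene plate 714 [ 0.62  -0.115  0.139] ((609.3408813476562, -109.13128662109375), (46.630882263183594, 106.66863250732422), 70.29723358154297) [[ 551. -113.]
 [ 652. -149.]
 [ 667. -105.]
 [ 567.  -69.]]
scene cup 218 [0.5534 0.1082] 0.0351 0.102827567198431
side handle 266 [ 0.582 -0.108  0.194] [ 0.573 -0.116  0.15 ] [ 0.595 -0.093  0.234]
side plate 406 [ 0.609 -0.115  0.139] ((607.3336791992188, -109.04167175292969), (53.86996841430664, 105.16510772705078), 70.46324157714844) [[ 549. -117.]
 [ 648. -152.]
 [ 666. -101.]
 [ 567.  -66.]]
side cup 174 [0.5503 0.1076] 0.0353 0.1039732383764147
```

```bash
cat >> h.py <<'E'
def down(xdir):  # tool z down, tool x along given yaw dir
    x=np.array([*xdir,0.]);x/=np.linalg.norm(x);z=np.array([0,0,-1.]);y=np.cross(z,x)
    return R.from_matrix(np.c_[x,y,z]).as_quat()
E
cat > v.py <<'E'
from h import *
import pickle
q=down([-.942,.337])
for n,p in(('wc',[.552,.108,.34]),('wb',[.587,-.102,.35])):
    r.move_to(p,q); im=get('wrist'); save(im,n+'.png'); pickle.dump(im,open(n+'.pkl','wb')); print(r.current_t(),r.current_q(),im['fx'])
E
python3 v.py
python3 - <<'E'
import sys
from h import *
import pickle
im=pickle.load(open('scene.pkl','rb'));vv,uu=np.mgrid[0:420,0:560]
P=bydepth(im,np.c_[uu.ravel(),vv.ravel()]);u=uu.ravel();v=vv.ravel()
m=(u>220)&(u<250)&(v>205)&(v<246)&(P[:,2]>.015)&(im['depth'].ravel()>0)&(P[:,0]<.53)
Q=P[m];print('valve',Q.min(0).round(3),Q.max(0).round(3),Q.mean(0).round(3))
a=cv2.imread('pics/wc.png');b=cv2.imread('pics/wb.png');cv2.imwrite('pics/two.png',cv2.resize(np.vstack([a,b]),(400,600)))
E
```

```text
2.0917 [ 1.11918497e-01  3.00457486e-01  1.50514604e+00  1.32323431e-04
  1.33628474e+00 -1.11645851e+00] 294.19974452863374
3.0 [-2.47723064e-01  3.59335173e-01  1.39995721e+00  3.71361431e-04
  1.38253500e+00 -1.47647469e+00] 294.19974452863374
valve [ 0.401 -0.059  0.015] [0.446 0.027 0.057] [ 0.429 -0.022  0.036]
```

View pics/wc.png

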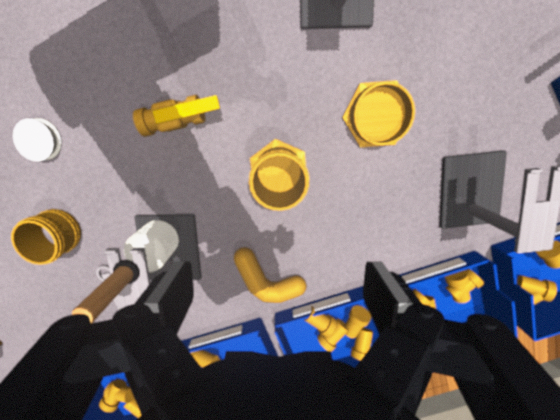

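View pics/wb.png

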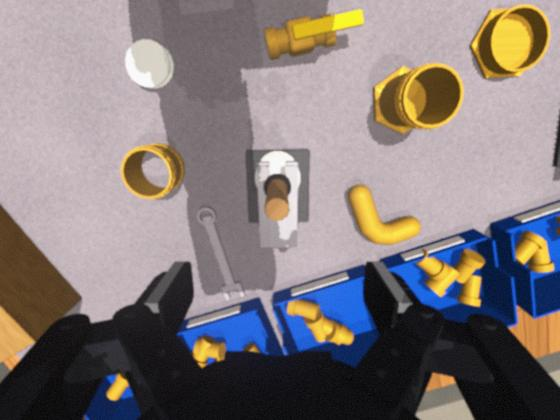

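wc.png shows the cup rim centred near (279,180). wb.png shows the handle top at (276,208), the fork plate from (278,165) to (278,248), the cup rim near (430,95) and the valve clear of the exit path at (300,37). Next I'll refine the positions from these two wrist views.

```bash
cat > w.py <<'E'
from h import *
import pickle
from scipy.optimize import least_squares
W={n:pickle.load(open(n+'.pkl','rb')) for n in('wc','wb')}
vv,uu=np.mgrid[0:420,0:560];U=np.c_[uu.ravel(),vv.ravel()]
def fit(Q): return least_squares(lambda s:np.hypot(Q[:,0]-s[0],Q[:,1]-s[1])-s[2],[*Q[:,:2].mean(0),.035],loss='soft_l1',f_scale=.002).x
for n,im in W.items():
    P=bydepth(im,U);ok=im['depth'].ravel()>0
    m=ok&(np.hypot(P[:,0]-.552,P[:,1]-.108)<.06)&(P[:,2]>.093)&(P[:,2]<.11)
    print(n,'cup',m.sum(),fit(P[m]).round(4),P[m][:,2].mean().round(4),U[m].mean(0))
    near=np.hypot(P[:,0]-.586,P[:,1]+.101)
    m=ok&(near<.11)&(abs(P[:,2]-.139)<.006);m2=m.reshape(420,560).astype(np.uint8)
    rc=cv2.minAreaRect(P[m][:,:2].astype(np.float32)*1000);print('plate',m.sum(),P[m].mean(0).round(4),rc,cv2.boxPoints(rc).round(1).tolist())
    # across-slot profile
    a=np.array([.942,-.337]);b=np.array([.337,.942]);d=(P[m][:,:2]-[.586,-.101])
    s=d@a*1000;t=d@b*1000
    for lo in range(-35,60,10):
        k=(s>=lo)&(s<lo+10)
        if k.sum(): print(lo,k.sum(),np.percentile(t[k],[2,98]).round(1),end='; ')
    print()
    m=ok&(near<.03)&(P[:,2]>.224)&(P[:,2]<.24);print('top',m.sum(),P[m].mean(0).round(4), U[m].mean(0))
    if m.sum(): print('ray top',onplane(im,[U[m].mean(0)],.231))
E
python3 w.py
```

```text
wc cup 623 [0.55   0.1086 0.0346] 0.0981 [278.10272873 181.30176565]
plate 1409 [ 0.59   -0.1013  0.1388] ((597.2637329101562, -106.24215698242188), (47.76094436645508, 85.95063018798828), 71.15449523925781) [[548.9000244140625, -115.0], [630.2000122070312, -142.6999969482422], [645.5999755859375, -97.5], [564.2999877929688, -69.80000305175781]]
-35 159 [-24.3  21.6]; -25 226 [-24.2  21.8]; -15 273 [-23.4  21.9]; -5 136 [-24.   22.2]; 5 116 [ 1.2 22.2]; 15 141 [-8.3 22. ]; 25 155 [-18.7  12.5]; 35 138 [-22.9   5.1]; 45 63 [-23.4  -2.3]; 55 2 [-23.5 -22.3]; 
top 225 [ 0.5807 -0.0965  0.2281] [ 85.36888889 311.55111111]
ray top [[ 0.57937687 -0.09359099  0.231     ]]
wb cup 855 [0.5511 0.1075 0.0347] 0.0978 [433.49824561  94.65263158]
plate 2299 [ 0.6089 -0.1106  0.1384] ((606.218017578125, -109.93438720703125), (46.02629089355469, 104.90482330322266), 70.89566040039062) [[549.0999755859375, -114.5], [648.2000122070312, -148.8000030517578], [663.2999877929688, -105.4000015258789], [564.2000122070312, -71.0]]
-35 128 [-24.2  20.6]; -25 253 [-24.4  19.8]; -15 264 [-24.6  20. ]; -5 169 [-24.7  20.2]; 5 133 [-23.9  20.4]; 15 124 [-24.1  20.5]; 25 130 [-24.3  20.7]; 35 242 [-23.2  20.8]; 45 294 [-23.4  21. ]; 55 296 [-23.5  21.1]; 
top 482 [ 0.5827 -0.1021  0.2293] [276.3526971  207.63070539]
ray top [[ 0.58221114 -0.10187673  0.231     ]]
```

```bash
cat > g.py <<'E'
from h import *
a=np.array([.945,-.327]);q=down(-a);b=np.array([.583,-.1022])
r.set_gripper(1.0)
r.move_to([*b,.30],q)
r.move_linear([*b,.194],vel=.12)
print(r.current_contact_force())
r.set_gripper(0.0,squeeze=60)
print(r.current_t(),r.current_opening(),r.current_finger_force(),r.current_contact_force(),r.current_tool_pos())
r.move_linear([*b,.194+.014],vel=.06)
print(r.current_contact_force())
p=b-.085*a
r.move_linear([*p,.208],vel=.12)
print(r.current_t(),r.current_opening(),r.current_finger_force(),r.current_contact_force(),r.current_torque())
r.move_linear([*p,.33],vel=.2)
import pickle
for n in('scene','side'):
    im=get(n);save(im,n+'2.png');pickle.dump(im,open(n+'2.pkl','wb'))
A=cv2.imread('pics/scene2.png')[60:320,150:400];B=cv2.imread('pics/side2.png')[60:320,200:450];cv2.imwrite('pics/g.png',np.hstack([cv2.resize(A,None,fx=1.55,fy=1.55),cv2.resize(B,None,fx=1.55,fy=1.55)]))
print(r.current_t(),r.current_tool_pos(),r.current_contact_force())
E
python3 g.py
```

```text
[-0.19926618 -0.74498307  0.34715099]
5.175 0.24231301659611945 58.41055691242218 [-1.16709797e-01 -8.72400258e-04  1.85890982e+00] [ 0.58307755 -0.10220624  0.19421808]
[-0.32280346  0.75964802 -0.52975606]
6.4167 0.24040079576494042 58.540547490119934 [ 0.27033653  0.52939742 -0.70640921] [ 0.0225099  -0.05270339  0.04062593]
7.275 [ 0.50226314 -0.07431829  0.32846672] [-0.03629616 -0.19483311 -1.25178066]
```

View pics/g.png

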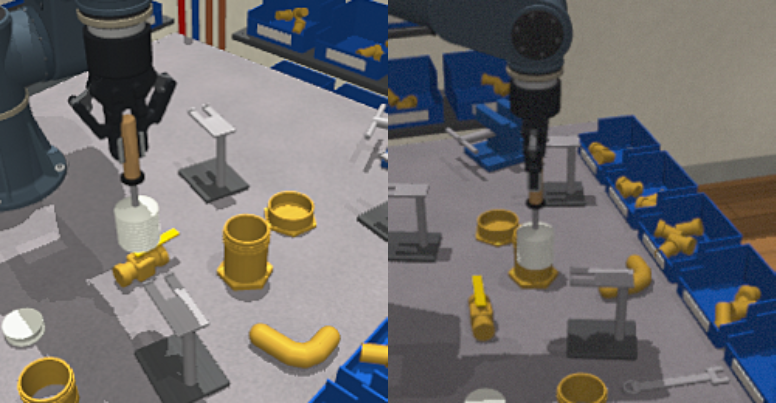

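The brush is held head down, with the head at (138,225) in the left crop and (535,248) in the right. I'll measure its tilt from the head centroids in the two views.

```bash
cat > t.py <<'E'
from h import *
import pickle,sys
tcp=np.array(r.current_tool_pos())
S={n:pickle.load(open(n+'2.pkl','rb')) for n in('scene','side')}
vv,uu=np.mgrid[0:420,0:560];U=np.c_[uu.ravel(),vv.ravel()]
def tri(L):
    A=0;B=0
    for im,uv in L:
        v=rays(im,[uv])[0]@im['T'][:3,:3].T;v/=np.linalg.norm(v);M=np.eye(3)-np.outer(v,v);A=A+M;B=B+M@im['T'][:3,3]
    return np.linalg.solve(A,B)
for name,f in(('head',lambda h,P:(h[:,1]<60)&(h[:,2]>110)&(P[:,2]<tcp[2]-.085)),('wood',lambda h,P:(h[:,0]<20)&(h[:,1]>70)&(h[:,2]>90)),('collar',lambda h,P:(h[:,2]<70)&(P[:,2]<tcp[2]-.04))):
    L=[]
    for n,im in S.items():
        P=bydepth(im,U);h=cv2.cvtColor(im['pixels'],cv2.COLOR_RGB2HSV).reshape(-1,3)
        m=(im['depth'].ravel()>0)&(np.hypot(*(P[:,:2]-tcp[:2]).T)<.05)&(P[:,2]>tcp[2]-.18)&(P[:,2]<tcp[2]-.0)&f(h,P)
        c=(U[m].min(0)+U[m].max(0))/2;L.append((im,c));print(name,n,m.sum(),U[m].mean(0).round(1),c,P[m].mean(0).round(3),P[m][:,2].min().round(3),P[m][:,2].max().round(3))
    print('  rel tcp',(tri(L)-tcp).round(4))
E
python3 t.py
```

```text
head scene 853 [238.4 204.1] [238. 204.] [ 0.517 -0.083  0.208] 0.168 0.243
head side 639 [294.4 218.4] [294.5 218. ] [ 0.499 -0.09   0.207] 0.167 0.232
  rel tcp [ 0.0016  0.0009 -0.1324]
wood scene 188 [234.5 164.9] [234.5 164.5] [ 0.512 -0.079  0.304] 0.278 0.328
wood side 56 [294.4 188.1] [290.5 206.5] [ 0.5   -0.083  0.289] 0.172 0.301
  rel tcp [-0.0167  0.0072 -0.0714]
collar scene 66 [235.1 176. ] [235. 179.] [ 0.512 -0.08   0.278] 0.245 0.282
collar side 47 [294.5 192. ] [294.5 191.5] [ 0.501 -0.082  0.278] 0.267 0.281
  rel tcp [ 0.0029  0.0001 -0.0595]
```

```bash
cat > s.py <<'E'
from h import *
c=[.5493,.1075]
r.move_linear([*c,.33],vel=.2)
for i in range(3):
    r.move_linear([*c,.181],vel=.12);r.sleep(.2)
    print(r.current_t(),r.current_tool_pos(),r.current_contact_force().round(2),r.current_opening())
    if i<2:
        r.move_linear([*c,.246],vel=.12);r.sleep(.2); print(r.current_tool_pos(),r.current_contact_force().round(2))
    if i==0: im=get('scene');save(im,'cup_up.png')
    
r.move_linear([*c,.33],vel=.15)
import pickle
for n in('scene','side'):
    im=get(n);save(im,n+'2.png');pickle.dump(im,open(n+'2.pkl','wb'))
print(r.current_t())
E
python3 s.py; python3 t.py | grep -A2 -E "head|collar"
```

```text
9.9583 [0.54946446 0.10754528 0.18141375] [-0.38 -0.15 -1.73] 0.24201051615887728
[0.54903209 0.10745769 0.24520103] [ 0.15  0.62 -0.68]
11.7917 [0.54962471 0.10757152 0.1817588 ] [-0.2  -0.96 -1.  ] 0.23994897950084654
[0.54901402 0.10746707 0.24520609] [-0.65  0.37 -1.18]
13.575 [0.54963559 0.10752319 0.18176671] [ 0.51 -0.24 -0.35] 0.24506221498021205
14.8167
head scene 759 [308.8 175.3] [309.  175.5] [0.561 0.095 0.208] 0.168 0.242
head side 517 [292.8 181.2] [292.5 180.5] [0.545 0.092 0.206] 0.166 0.243
  rel tcp [ 0.0012  0.0025 -0.1332]
wood scene 150 [311.2 137.6] [310.5 136.5] [0.558 0.102 0.303] 0.28 0.328
--
collar scene 51 [310.1 147.5] [310.5 147. ] [0.557 0.1   0.278] 0.275 0.282
collar side 45 [292.9 156.8] [293.  157.5] [0.548 0.099 0.277] 0.259 0.283
  rel tcp [ 0.0015  0.0025 -0.0582]
```

View pics/cup_up.png

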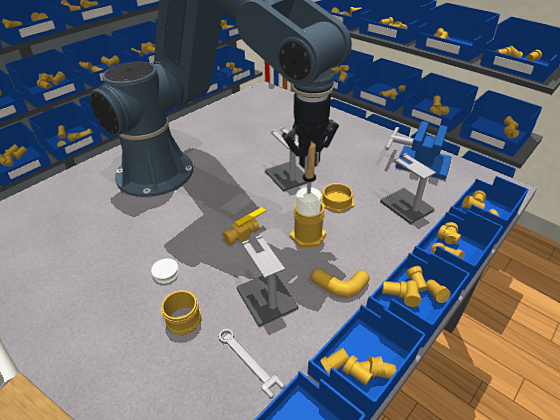

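The strokes went as commanded: the drawn-up head shows at the rim at (308,200), and the cup hasn't moved. Now I'll return the brush along the reverse of the exit path.

```bash
cat > b.py <<'E'
from h import *
a=np.array([.945,-.327]);b=np.array([.583,-.1022]);p=b-.085*a
r.move_linear([*p,.33],vel=.2)
r.move_linear([*p,.209],vel=.12)
r.move_linear([*b,.209],vel=.08)
print(r.current_t(),r.current_tool_pos(),r.current_contact_force().round(2))
r.move_linear([*b,.196],vel=.04);print(r.current_contact_force().round(2))
for z in(.195,.194,.193):
    r.move_linear([*b,z],vel=.02);f=r.current_contact_force();print(z,f.round(2))
    if f[2]>4: break
for n in('scene','side'): save(get(n),n+'3.png')
A=cv2.imread('pics/scene3.png')[140:330,170:360];B=cv2.imread('pics/side3.png')[150:340,230:420];cv2.imwrite('pics/k.png',np.hstack([cv2.resize(A,None,fx=2.1,fy=2.1),cv2.resize(B,None,fx=2.1,fy=2.1)]))
print(r.current_t())
E
python3 b.py
```

```text
18.275 [ 0.58269559 -0.10208488  0.20900304] [-0.12 -0.43 -0.76]
[ 0.29 -0.1  -1.21]
0.195 [ 0.22 -0.42 -2.02]
0.194 [-0.51 -1.13  2.19]
0.193 [-2.78  0.75  9.59]
19.6
```

View pics/k.png

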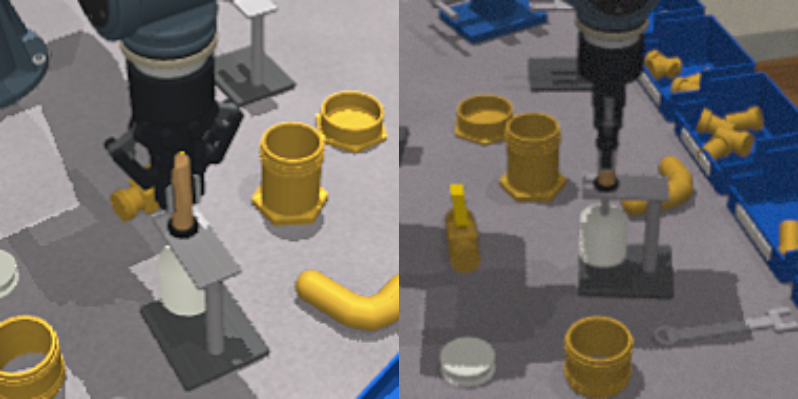

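The collar sits on the tines between the lips and the closed end, at (182,228) left and (605,182) right, and the contact force rose at the expected height. I'll release, retreat upwards and check.

```bash
cat > e.py <<'E'
from h import *
import pickle
b=[.583,-.1022]
r.move_linear([*b,.194],vel=.02)
r.set_gripper(1.0);r.sleep(.3)
r.move_linear([*b,.35],vel=.12);r.sleep(.5)
im=get('wrist');save(im,'wb.png');pickle.dump(im,open('wb.pkl','wb'));pickle.dump(im,open('wc.pkl','wb'))
for n in('scene','side'): save(get(n),n+'4.png')
A=cv2.imread('pics/scene4.png')[140:330,170:360];B=cv2.imread('pics/side4.png')[150:340,230:420];cv2.imwrite('pics/f.png',np.hstack([cv2.resize(A,None,fx=2.1,fy=2.1),cv2.resize(B,None,fx=2.1,fy=2.1)]))
print(r.current_t())
E
python3 e.py; python3 w.py | tail -5
```

```text
22.8917
wb cup 832 [0.5511 0.1074 0.0347] 0.0978 [436.36658654  98.87139423]
plate 2264 [ 0.6087 -0.1101  0.1385] ((606.5374755859375, -109.99961853027344), (46.00749206542969, 105.4482650756836), 71.10871887207031) [[549.2000122070312, -114.69999694824219], [649.0, -148.8000030517578], [663.9000244140625, -105.30000305175781], [564.0999755859375, -71.19999694824219]]
-35 123 [-24.9  19.9]; -25 242 [-24.2  20.4]; -15 274 [-24.   20.6]; -5 175 [-24.1  21. ]; 5 143 [-24.2  21.2]; 15 122 [-24.3  20.4]; 25 120 [-24.4  20.8]; 35 226 [-23.2  21. ]; 45 297 [-23.3  21.2]; 55 277 [-23.4  21.5]; 
top 478 [ 0.5823 -0.1034  0.2292] [277.94769874 211.32217573]
ray top [[ 0.58178177 -0.10318112  0.231     ]]
```

View pics/f.png

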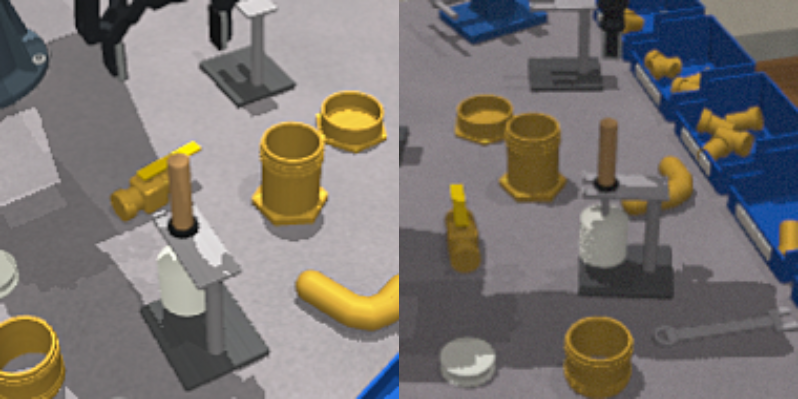

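The brush hangs upright in the fork, with its collar on the tines at (182,228) left. Its top is within 1.5 mm of where it started, and the cup hasn't moved.

```bash
python3 -c "
from cell import r
print(r.hand_in(),r.current_t())"
```

```text
the job is handed in; nothing more can be done
the job is handed in; nothing more can be done
```

The cup was scrubbed with three full strokes and didn't move; the brush is released, hanging upright in its stand, and the job is handed in after about 23 s (the verdict wasn't shown).

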